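# Lid the clean porcelain jars

## Robot

A 6-joint arm with a two-finger parallel gripper is mounted at the origin on a cart in front of the work surface, level with it; the furniture and walls round the work are solid. World frame = base frame: x ahead of the robot, y to its left, z up, the work surface at z = 0. Lengths are in m, angles in rad, forces in N, time in s.
With the tool pointing down it reaches from about 0.425 to 1.125 m from the base axis. Payload 14.9 kg.
Tool frame: the origin (TCP) lies between the finger pads; the fingertips stand bot.tcp_to_tips ahead of it and the grasp point (between the pads) lies 6 mm ahead of it (bot.tcp_to_tips is the distance from the TCP to the fingertips, in m); z points along the fingers, y is the direction in which the jaws open and shut (so a half turn about z gives the same grasp; the last joint's range is limited). The gripper opens to 91 mm and grips with 3 to 60 N. Pads are 32 mm wide; open, the fingers measure 118 mm over their backs; the gripper's body (76 mm by 178 mm) begins 60 mm behind the grasp point.
Start: joints at [1.195, 0.379, 1.734, -0, 1.028, -0.033], TCP at [0.235, 0.659, 0.239] pointing down, gripper open.
Joint ranges: [-2.77, 2.77], [-0.74, 2.19], [0, 2.66], [-1.06, 4.2], [0.31, 2.87], [-3.08, 3.08]. Speed limits (rad/s): [1.89, 1.89, 2.39, 3.14, 3.14, 3.14].

## Interface

Orientations are given as a rotation vector (axis times angle).
In Python, from bench import read_state, grab_frame, order, boxes_of, pinpoint, bot gives the robot as it stands. The module is installed in compiled form; this text tells all that it offers.
- The arm moves only by the tool carry_out, never from a script. Its arguments are lists of equal length, an entry for each row: "offset": the shift along the tool's x, y, z in mm, a list of three; "twist": the turn about the tool's z in rad; "grip": the opening, from 0 (shut) to 1 (fully open). In form: {"offset": [[x, y, z], ...], "twist": [twist, ...], "grip": [grip, ...]}. A call has exactly 10 rows; each row is the pose to reach, as a shift and turn from the pose commanded when the call began, along the tool's axes at that moment; what a row does not reach only later rows make up. A row lasts 1/12 s, in which the tool goes at most 41.7 mm and 7.16 degrees, less where a joint would pass 70% of its speed; a pose out of reach is approached as far as the arm can. A call with a gripper value outside its range is refused whole. The fingers move at their own pace and stop on an object; "force" is the grip in N (left out, the last holds). Time passes only in rows, so rows that repeat a pose let the fingers close, or fill a call up. It gives the time, the measured TCP pose, the force and the opening at its end, in the units of the state.
- read_state(): the state, without advancing time (a new reading comes with each control period).
- grab_frame(name): name is "scene" or "side" or "wrist"; returns a dict with "image" (384x512x3 uint8, blue, green, red), "fov_y" (degrees; the focal length in pixels is half the picture's height over the tangent of half this angle, whatever the lens; pixels are square), "cx", "cy" (the principal point, pixels), "R" (3x3) and "t" (3): a world point X has camera coordinates R X + t; the wrist camera has in their place "T_tool_cam" (4x4, takes a point from camera to tool coordinates, whose origin is the TCP and whose axes are the flange's). Camera axes: x right, y down, z forward; pixel columns grow to the right and rows downward; lengths in m; the calibration is good to about 2 mm. A picture is of the moment at which its call begins: read the wrist's pose just before it. There is no depth.
- order.finish_job(): hands the job in, once; it reports no verdict.
Trained networks look in a picture, given as the dict that the camera call returned (one of the last four; its "shot" number tells which), for a name from the list of things; names that differ only in an ending like _2 or _b are one class to them, and where a whole thing is asked for, a point or a joint stands for the part that bears it (a point fixed in the world has none). Each returns a list of dicts, best first, with "conf" (0 to 1); they miss things now and then, are a little off and sometimes report something else, mostly with a low value. They report only what shows in the picture. A call takes as long as a camera call. They do not tell look-alikes from the thing itself.
- boxes_of(picture, thing): "extent" ([centre column, centre row, width, height] in pixels, round what is visible of it).
- pinpoint(picture, thing): "position" ([row, column] in pixels: a listed point, or the origin of a listed thing).
The state is a dict: "time": time; "joint_positions": joint angles; "joint_velocities": joint speeds; "tau": joint torques, N m; "tcp_pos": TCP position; "tool_rot": TCP orientation; "contact_force": force on the tool from outside, world axes, zero at the start; "torque": the same for the moment, N m; "finger_gap": opening from 0.0 (shut) to 1.0 (fully open).
Only numpy, scipy, OpenCV 4.12 (cv2) and the standard library are available. Lean on these libraries where they do the work, as an engineer would, in place of code of your own. Each camera call takes 0.05 s, during which the arm holds its last target. There are 200 camera calls.

## Task

The four white porcelain jars are washed and dry: close each one against dust with the blue-knobbed porcelain lid of its own size, set fully home so that it lies flat on the rim. Leave the jars standing where they are, and leave the steel tin lid and the cork alone.

Things in the scene. Friction and masses are not known exactly. Their poses are not given: they have to be found in the camera images.
- jar_small_mouth (a point): the smallest of four open, empty white porcelain jars with a blue painted band, loose, upright: straight round wall, 44 mm outside, mouth 34 mm across, 56 mm high. The point is the centre of its mouth, level with the rim; z up.
- jar_medium_mouth (a point): the second smallest of four open, empty white porcelain jars with a blue painted band, loose, upright: straight round wall, 54 mm outside, mouth 44 mm across, 56 mm high. The point is the centre of its mouth, level with the rim; z up.
- jar_large_mouth (a point): the second largest of four open, empty white porcelain jars with a blue painted band, loose, upright: straight round wall, 64 mm outside, mouth 54 mm across, 56 mm high. The point is the centre of its mouth, level with the rim; z up.
- jar_extra_large_mouth (a point): the largest of four open, empty white porcelain jars with a blue painted band, loose, upright: straight round wall, 74 mm outside, mouth 64 mm across, 56 mm high. The point is the centre of its mouth, level with the rim; z up.
- lid_small_mid (a point): the smallest of four white porcelain lids with a blue knob, loose, lying right way up: round, 44 mm across, 39 mm high in all. From below: a tapering plug 10 mm deep (18 mm wide at its foot, 30 mm at its top), a flat disc 5 mm thick that comes to rest on the rim, and a round knob 24 mm high and 17 to 20 mm thick to grip it by. The point is on the axis, half-way up (19.5 mm above the plug's foot, 4.5 mm above the disc's top); z up.
- lid_medium_mid (a point): the second smallest of four white porcelain lids with a blue knob, loose, lying right way up: round, 54 mm across, 39 mm high in all. From below: a tapering plug 10 mm deep (28 mm wide at its foot, 40 mm at its top), a flat disc 5 mm thick that comes to rest on the rim, and a round knob 24 mm high and 17 to 20 mm thick to grip it by. The point is on the axis, half-way up (19.5 mm above the plug's foot, 4.5 mm above the disc's top); z up.
- lid_large_mid (a point): the second largest of four white porcelain lids with a blue knob, loose, lying right way up: round, 64 mm across, 39 mm high in all. From below: a tapering plug 10 mm deep (38 mm wide at its foot, 50 mm at its top), a flat disc 5 mm thick that comes to rest on the rim, and a round knob 24 mm high and 17 to 20 mm thick to grip it by. The point is on the axis, half-way up (19.5 mm above the plug's foot, 4.5 mm above the disc's top); z up.
- lid_extra_large_mid (a point): the largest of four white porcelain lids with a blue knob, loose, lying right way up: round, 74 mm across, 39 mm high in all. From below: a tapering plug 10 mm deep (48 mm wide at its foot, 60 mm at its top), a flat disc 5 mm thick that comes to rest on the rim, and a round knob 24 mm high and 17 to 20 mm thick to grip it by. The point is on the axis, half-way up (19.5 mm above the plug's foot, 4.5 mm above the disc's top); z up.
- tin_lid_mid (a point): a plain round steel tin lid with no knob, 69 mm across, 11 mm high, loose, lying open side up; it belongs to none of the jars and stays where it is. The point is its centre.
- cork_mid (a point): a brown tapered cork, 42 mm across, 26 mm high, loose, standing; it belongs to none of the jars and stays where it is. The point is its centre, half-way up.
Not all that is in view belongs to the job. Leave any green or orange look-alike of the part that bears lid_large_mid alone. What is shaped like the part that bears jar_extra_large_mouth but orange is not meant.

How it is judged:
By the outcome, as a careful person would: the job done as asked, in the order asked, and still so for the second after the job is handed in, with the robot touching nothing.
It also fails if it takes over 96 s, if anything falls off the work surface, if the arm or the gripper's body presses on something with over 40 N, if the wrist force passes 120 N, or if a joint passes its speed limit or range.

## Working session

There is one attempt and no reset: what is moved stays moved. The work goes in short steps, Python scripts to look and compute and a tool call to move; the robot and the scene stay as the last step left them, time stands still between calls to the robot, and variables do not carry over. Pictures are saved under pics/ and viewed, about 12 in all and at most 16, crops included, and the job is handed in when it is done.

Besides the shell and the picture viewer there is one more tool, called after "Call:" as name([rows], argument=value, ...), one row to a line, values as JSON. carry_out: Moves the arm, as the interface text tells. Its arguments: {"type":"object","properties":{"offset":{"type":"array"},"twist":{"type":"array"},"grip":{"type":"array"},"force":{"type":"number"}},"required":["offset","twist","grip"]}

```bash
mkdir -p pics; cat > h.py <<'E'
import numpy as np,cv2
from scipy.spatial.transform import Rotation as Ro
from bench import *
def cam(p,s=None):
    f=p["image"].shape[0]/2/np.tan(np.radians(p["fov_y"])/2)
    if "R" in p: R=np.array(p["R"]);t=np.array(p["t"])
    else:
        T=np.eye(4);T[:3,:3]=Ro.from_rotvec(s["tool_rot"]).as_matrix();T[:3,3]=s["tcp_pos"]
        W=np.linalg.inv(T@np.array(p["T_tool_cam"]));R=W[:3,:3];t=W[:3,3]
    return f,R,t
def ray(p,r,c,z,s=None):
    f,R,t=cam(p,s);d=R.T@np.array([(c-p["cx"])/f,(r-p["cy"])/f,1]);o=-R.T@t
    return o+d*(z-o[2])/d[2]
def proj(p,X,s=None):
    f,R,t=cam(p,s);q=R@np.array(X)+t
    return p["cx"]+f*q[0]/q[2],p["cy"]+f*q[1]/q[2]
J=["jar_small_mouth","jar_medium_mouth","jar_large_mouth","jar_extra_large_mouth"]
L=["lid_small_mid","lid_medium_mid","lid_large_mid","lid_extra_large_mid"]
E
python3 - <<'E'
from h import *
s=read_state();print(s["tcp_pos"],s["tool_rot"],s["finger_gap"],bot.tcp_to_tips)
for n in["scene","side"]:
    p=grab_frame(n);cv2.imwrite(f"pics/{n}0.png",cv2.resize(p["image"],(800,600)))
    f,R,t=cam(p);print(n,-R.T@t,R[2])
    for k in J+L+["tin_lid_mid","cork_mid"]:
        z=.056 if k in J else .0195
        for d in pinpoint(p,k)[:5]:
            r,c=d["position"];print(k,round(d["conf"],2),round(c),round(r),ray(p,r,c,z).round(3)[:2])
E
```

```text
[0.2351613  0.65892741 0.2383017 ] [-5.35709838e-01 -3.09538581e+00  1.63329321e-03] 0.9995771051544577 0.025
scene [ 0.10580512 -0.99482423  0.93437148] [ 0.40096028  0.64290406 -0.65261414]
jar_small_mouth 0.89 256 287 [ 0.466 -0.42 ]
jar_medium_mouth 0.65 239 251 [ 0.491 -0.301]
jar_large_mouth 0.92 250 208 [ 0.599 -0.18 ]
jar_large_mouth 0.43 194 214 [ 0.456 -0.118]
jar_extra_large_mouth 0.73 271 136 [0.847 0.083]
jar_extra_large_mouth 0.57 276 228 [ 0.616 -0.283]
lid_small_mid 0.51 180 199 [ 0.467 -0.001]
lid_medium_mid 0.7 255 286 [ 0.481 -0.393]
lid_medium_mid 0.63 166 181 [0.466 0.098]
lid_large_mid 0.89 301 286 [ 0.575 -0.453]
lid_large_mid 0.81 208 236 [ 0.463 -0.181]
lid_large_mid 0.54 331 211 [ 0.81  -0.284]
lid_extra_large_mid 0.67 192 212 [ 0.47  -0.071]
tin_lid_mid 0.54 227 201 [ 0.578 -0.085]
cork_mid 0.48 151 170 [0.446 0.175]
side [0.426338   0.76005403 0.4071629 ] [ 0.20426911 -0.91974569 -0.33517458]
jar_small_mouth 0.74 318 169 [ 0.472 -0.405]
jar_medium_mouth 0.97 307 179 [ 0.499 -0.292]
jar_large_mouth 0.6 268 190 [ 0.597 -0.184]
jar_extra_large_mouth 0.71 138 228 [0.838 0.092]
jar_extra_large_mouth 0.54 269 179 [ 0.611 -0.279]
lid_small_mid 0.46 311 241 [0.465 0.023]
lid_medium_mid 0.7 266 228 [ 0.575 -0.027]
lid_medium_mid 0.66 309 264 [0.462 0.119]
lid_large_mid 0.74 317 206 [ 0.462 -0.175]
lid_large_mid 0.69 268 229 [ 0.569 -0.022]
lid_large_mid 0.49 290 177 [ 0.563 -0.423]
lid_extra_large_mid 0.84 314 223 [ 0.463 -0.071]
tin_lid_mid 0.76 268 226 [ 0.571 -0.036]
cork_mid 0.97 312 290 [0.451 0.204]
```

View pics/scene0.png

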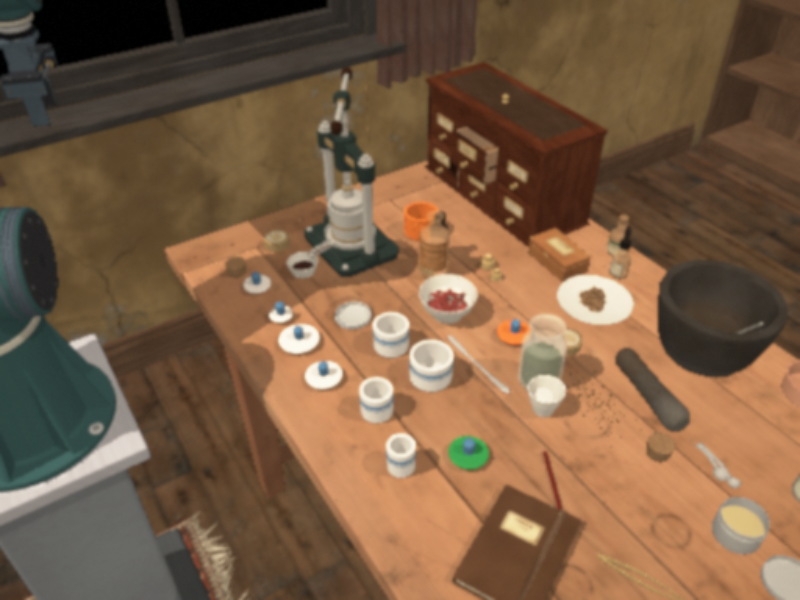

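View pics/side0.png

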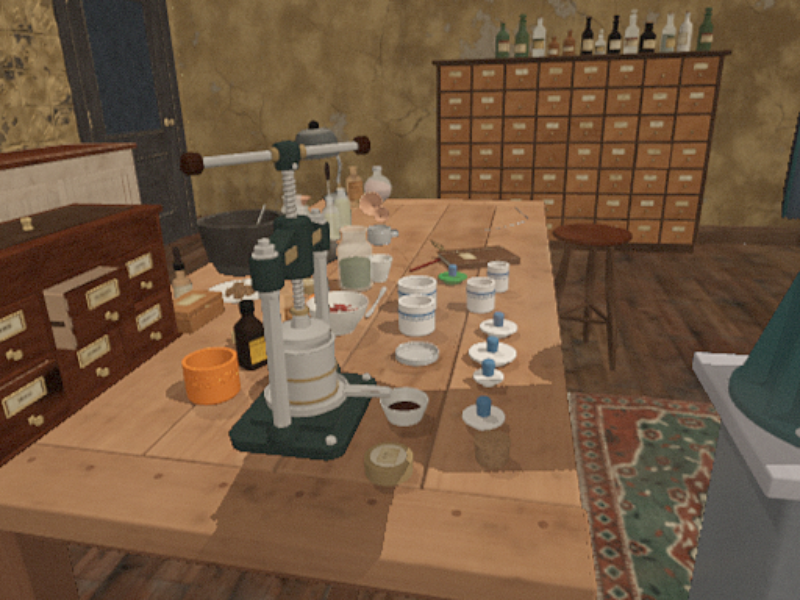

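Scene view (800x600 px): white lids with blue knobs at (257,282) medium, (281,313) small, (299,338) XL and (323,374) large. The white jars are at (391,333) large, (431,364) XL, (376,398) medium and (400,454) small. The green lid (469,452), orange lid (515,332) and orange jar (420,220) are look-alikes to leave alone. The side view agrees with this. Before swinging past the press, I'll check how far it reaches.

```bash
python3 - <<'E'
from h import *
a=grab_frame("scene");b=grab_frame("side")
def tri(pa,pb):
    A=[];B=[]
    for p,(c,r) in((a,pa),(b,pb)):
        f,R,t=cam(p);o=-R.T@t;d=R.T@np.array([(c-p["cx"])/f,(r-p["cy"])/f,1]);d/=np.linalg.norm(d)
        M=np.eye(3)-np.outer(d,d);A.append(M);B.append(M@o)
    return np.linalg.solve(sum(A),sum(B)).round(3)
k=.64
S=lambda x,y:(x*k,y*k)
print("handle near",tri(S(346,75),S(362,146)),tri(S(346,75),S(190,163)))
print("hub",tri(S(342,100),S(287,153)))
print("post",tri(S(367,160),S(265,250)),tri(S(326,128),S(318,220)), tri(S(367,160),S(318,220)))
print("bowl",tri(S(302,262),S(405,400)))
T=[("S",(180,199),(311,241)),("Mlid",(166,181),(309,264)),("L",(208,236),(317,206)),("XL",(192,212),(314,223)),
("js",(256,287),(318,169)),("jm",(239,251),(307,179)),("jl",(250,208),(268,190)),("jx",(276,228),(269,179))]
for n,x,y in T: print(n,tri(x,y))
E
```

```text
handle near [0.645 0.068 0.375] [0.753 0.224 0.338]
hub [0.69  0.127 0.338]
post [0.732 0.111 0.214] [0.657 0.149 0.273] [0.69  0.048 0.246]
bowl [0.564 0.11  0.023]
S [0.467 0.007 0.012]
Mlid [0.465 0.107 0.013]
L [ 0.463 -0.18   0.019]
XL [ 0.467 -0.072  0.02 ]
js [ 0.47  -0.416  0.051]
jm [ 0.496 -0.299  0.054]
jl [ 0.597 -0.183  0.057]
jx [ 0.613 -0.286  0.055]
```

Call:
carry_out([
  [0,0,0],
  [0,0,0],
  [0,0,0],
  [0,0,0],
  [0,0,0],
  [0,0,0],
  [0,0,0],
  [0,0,0],
  [0,0,0],
  [0,0,0],
], twist=[-0.12,-0.24,-0.343,-0.343,-0.343,-0.343,-0.343,-0.343,-0.343,-0.343], grip=[1,1,1,1,1,1,1,1,1,1])

```text
time: 2.03
tcp_pos: [0.2353, 0.6593, 0.2389]
tool_rot: [-0.001, -3.142, 0.0]
contact_force: [0.0, -0.3, 0.0]
finger_gap: 0.998
```

Call:
carry_out([
  [-25,-35,0],
  [-50,-70,0],
  [-75,-105,0],
  [-100,-140,0],
  [-125,-175,0],
  [-150,-210,0],
  [-175,-245,0],
  [-200,-280,0],
  [-220,-315,0],
  [-235,-350,0],
], twist=[0,0,0,0,0,0,0,0,0,0], grip=[1,1,1,1,1,1,1,1,1,1])

```text
time: 2.87
tcp_pos: [0.4692, 0.3129, 0.2392]
tool_rot: [0.0, 3.141, 0.001]
contact_force: [1.0, 0.6, -0.7]
finger_gap: 1.005
```

Call:
carry_out([
  [0,-40,0],
  [0,-80,0],
  [0,-120,0],
  [0,-160,0],
  [0,-200,0],
  [0,-240,0],
  [0,-280,0],
  [0,-320,0],
  [0,-340,0],
  [0,-340,0],
], twist=[0,0,0,0,0,0,0,0,0,0], grip=[1,1,1,1,1,1,1,1,1,1])

```text
time: 3.7
tcp_pos: [0.468, -0.0286, 0.2392]
tool_rot: [0.006, 3.141, -0.001]
contact_force: [1.0, 0.7, -0.4]
finger_gap: 1.001
```

```bash
python3 - <<'E'
from h import *
s=read_state();p=grab_frame("wrist");print(s["tcp_pos"],s["tool_rot"],s["time"])
f,R,t=cam(p,s);print(-R.T@t,R[2])
cv2.imwrite("pics/w1.png",p["image"])
for k in L:
    for d in pinpoint(p,k)[:4]:
        r,c=d["position"];print(k,round(d["conf"],2),round(c),round(r),ray(p,r,c,.0195,s).round(4)[:2])
E
```

```text
[ 0.46804182 -0.02859279  0.23921861] [ 5.51091881e-03  3.14096486e+00 -7.28195623e-04] 3.7
[ 0.390019   -0.02815527  0.38451693] [ 0.27795617 -0.00257719 -0.9605903 ]
lid_small_mid 0.8 279 168 [0.4672 0.0008]
lid_medium_mid 0.8 371 166 [0.4648 0.1121]
lid_large_mid 0.95 124 164 [ 0.4617 -0.186 ]
lid_large_mid 0.39 429 150 [0.4456 0.1786]
lid_extra_large_mid 0.65 214 162 [ 0.4591 -0.0774]
```

View pics/w1.png

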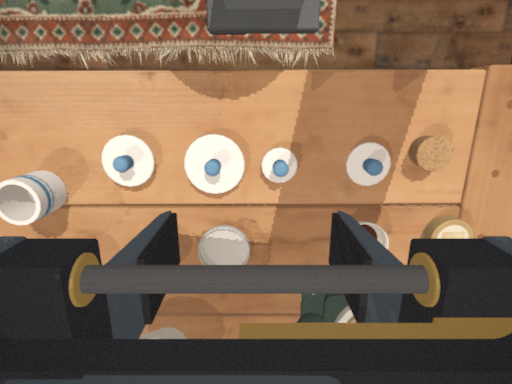

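Wrist view: the lids sit at about (124,162) large, (214,164) XL, (280,166) small and (370,164) medium, with the cork at (433,153). The sizes match the list. I'll refine the centres from the white discs.

```bash
cat >> h.py <<'E'
def discs(p,s,z=.0135,amin=500):
    h=cv2.cvtColor(cv2.resize(p["image"],None,fx=2,fy=2),cv2.COLOR_BGR2HSV)
    m=((h[...,1]<60)&(h[...,2]>120)).astype(np.uint8)
    out=[]
    for c in cv2.findContours(m,cv2.RETR_EXTERNAL,cv2.CHAIN_APPROX_NONE)[0]:
        if cv2.contourArea(c)<amin: continue
        (x,y),(a,b),_=cv2.fitEllipse(cv2.convexHull(c))
        x=(x-.5)/2;y=(y-.5)/2;f,R,t=cam(p,s);X=ray(p,y,x,z,s);zc=(R@X+t)[2]
        out.append((x,y,X[:2].round(4),round(b/2/f*zc*1000,1),round(a/2/f*zc*1000,1)))
    return out
E
python3 - <<'E'
from h import *
s=read_state();p=grab_frame("wrist")
for o in discs(p,s): print(o)
for n in["scene","side"]: print(n);q=grab_frame(n);[print(o) for o in discs(q,None,amin=200) if o[3]<85]
E
```

```text
(160.28590393066406, 337.6093444824219, array([ 0.7185, -0.1605]), np.float64(60.4), np.float64(29.6))
(342.9639587402344, 314.50115966796875, array([0.6785, 0.1012]), np.float64(34.6), np.float64(18.2))
(219.89572143554688, 249.73831176757812, array([ 0.5779, -0.0699]), np.float64(67.9), np.float64(65.9))
(369.939208984375, 235.69766235351562, array([0.5574, 0.1266]), np.float64(44.7), np.float64(26.6))
(24.563146591186523, 196.29995727539062, array([ 0.5043, -0.3137]), np.float64(97.1), np.float64(63.5))
(275.1891174316406, 165.00050354003906, array([0.4638, 0.001 ]), np.float64(43.6), np.float64(42.8))
(364.0744323730469, 164.17759704589844, array([0.4626, 0.1094]), np.float64(55.7), np.float64(50.8))
(210.23313903808594, 163.49954223632812, array([ 0.462 , -0.0783]), np.float64(74.6), np.float64(71.8))
(123.68975067138672, 159.80172729492188, array([ 0.4576, -0.1834]), np.float64(67.3), np.float64(60.3))
scene
(502.79644775390625, 370.071533203125, array([ 0.8033, -0.8528]), np.float64(69.0), np.float64(55.8))
(472.2144775390625, 338.6177673339844, array([ 0.8111, -0.7702]), np.f
[... 1493 characters left out ...]
, array([ 0.8657, -0.289 ]), np.float64(71.1), np.float64(25.3))
(168.87904357910156, 159.48989868164062, array([ 1.079 , -0.5991]), np.float64(72.2), np.float64(56.6))
(316.7367858886719, 52.011802673339844, array([ -8.495 , 172.8807]), np.float64(-17196.6), np.float64(-2954.0))
(317.2424011230469, 44.50930404663086, array([-0.5915, 20.6612]), np.float64(-2615.4), np.float64(-227.8))
(427.5233154296875, 19.685239791870117, array([1.6099, 6.7298]), np.float64(-295.6), np.float64(-101.0))
(404.1509704589844, 17.79460906982422, array([1.2283, 6.2216]), np.float64(-227.9), np.float64(-103.4))
(437.7815246582031, 24.39706802368164, array([2.0105, 7.9092]), np.float64(-539.8), np.float64(-119.3))
```

Call:
carry_out([
  [6,-40,20],
  [6,-50,60],
  [6,-50,100],
  [6,-50,140],
  [6,-50,170],
  [6,-50,185],
  [6,-50,195],
  [6,-50,195],
  [6,-50,195],
  [6,-50,195],
], twist=[0,0,0,0,0,0,0,0,0,0], grip=[0.5,0.5,0.5,0.5,0.5,0.5,0.5,0.5,0.5,0.5])

```text
time: 4.93
tcp_pos: [0.4629, -0.0755, 0.0451]
tool_rot: [-0.001, 3.14, -0.001]
contact_force: [-0.9, 0.2, 0.6]
finger_gap: 0.498
```

```bash
python3 - <<'E'
from h import *
s=read_state();p=grab_frame("wrist");print(s["tcp_pos"],s["time"],s["contact_force"])
cv2.imwrite("pics/w2.png",p["image"])
for o in discs(p,s): print(o)
E
```

```text
[ 0.46293859 -0.07546544  0.04506389] 4.9333 [-0.92196001  0.23471988  0.57138535]
(377.34930419921875, 231.5863494873047, array([0.4621, 0.001 ]), np.float64(43.7), np.float64(38.3))
(79.3228988647461, 221.90841674804688, array([ 0.4559, -0.1831]), np.float64(66.2), np.float64(56.3))
(249.9518585205078, 224.42694091796875, array([ 0.4574, -0.078 ]), np.float64(71.3), np.float64(61.4))
```

View pics/w2.png

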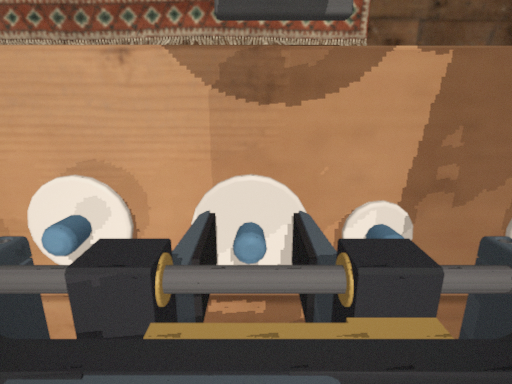

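The XL knob at (250,242) lies between the fingers. Next I close, lift, swing toward the jars and look at them.

Call:
carry_out([
  [0,0,0],
  [0,0,0],
  [0,0,0],
  [0,0,0],
  [0,0,0],
  [0,0,0],
  [0,0,-15],
  [0,0,-40],
  [0,0,-80],
  [0,0,-115],
], twist=[0,0,0,0,0,0,0,0,0,0], grip=[0.1,0.1,0.1,0.1,0.1,0.1,0.1,0.1,0.1,0.1], force=25)

```text
time: 5.82
tcp_pos: [0.4614, -0.0754, 0.1601]
tool_rot: [0.0, -3.14, -0.001]
contact_force: [0.8, -0.1, -0.3]
finger_gap: 0.192
```

Call:
carry_out([
  [-15,-20,-10],
  [-30,-55,-30],
  [-50,-90,-60],
  [-70,-125,-80],
  [-80,-155,-80],
  [-80,-185,-80],
  [-80,-205,-80],
  [-80,-205,-80],
  [-80,-205,-80],
  [-80,-205,-80],
], twist=[0,0,0,0,0,0,0,0,0,0], grip=[0.1,0.1,0.1,0.1,0.1,0.1,0.1,0.1,0.1,0.1])

```text
time: 6.65
tcp_pos: [0.5417, -0.2799, 0.2385]
tool_rot: [0.0, -3.141, -0.001]
contact_force: [0.5, 0.6, -0.9]
finger_gap: 0.189
```

```bash
python3 - <<'E'
from h import *
s=read_state();p=grab_frame("wrist");print(s["tcp_pos"],s["time"],s["contact_force"],s["finger_gap"])
cv2.imwrite("pics/w3.png",p["image"])
for k in J:
    for d in pinpoint(p,k)[:3]:
        r,c=d["position"];print(k,round(d["conf"],2),round(c),round(r),ray(p,r,c,.056,s).round(4)[:2])
print(cam(p,s)[0])
for o in discs(p,s,s["tcp_pos"][2]-.029): print(o)
E
```

```text
[ 0.54172463 -0.27994156  0.23852146] 6.65 [ 0.45263012  0.58026885 -0.93425662] 0.1893840553826582
jar_small_mouth 0.9 123 110 [ 0.4718 -0.4148]
jar_medium_mouth 0.9 239 140 [ 0.5018 -0.296 ]
jar_medium_mouth 0.3 337 99 [ 0.4603 -0.1951]
jar_large_mouth 0.93 344 228 [ 0.602  -0.1775]
jar_extra_large_mouth 0.18 340 98 [ 0.4599 -0.193 ]
308.2945285632191
(114.50943756103516, 318.8787536621094, array([ 0.603 , -0.3732]), np.float64(29.6), np.float64(14.5))
(253.17298889160156, 277.55224609375, array([ 0.5716, -0.2805]), np.float64(53.9), np.float64(6.2))
(282.62359619140625, 224.52587890625, array([ 0.5352, -0.2626]), np.float64(106.3), np.float64(62.7))
(417.77294921875, 197.41842651367188, array([ 0.5179, -0.1831]), np.float64(34.3), np.float64(30.4))
(237.9657745361328, 134.93104553222656, array([ 0.4814, -0.289 ]), np.float64(29.4), np.float64(28.6))
(130.36375427246094, 108.85550689697266, array([ 0.4673, -0.3476]), np.float64(31.5), np.float64(24.5))
(496.7080993652344, 102.59111022949219, array([ 0.4639, -0.1481]), np.float64(23.6), np.float64(19.0))
(337.59893798828125, 96.92112731933594, array([ 0.461 , -0.2348]), np.float64(31.9), np.float64(29.3))
```

View pics/w3.png

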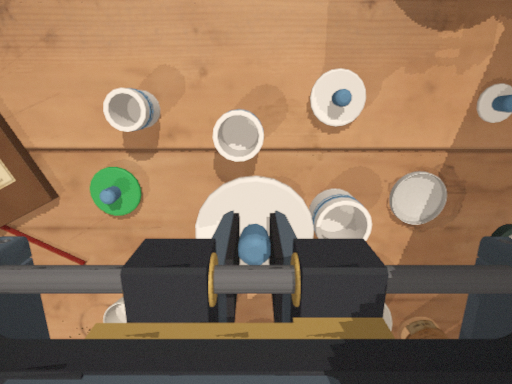

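The XL lid is gripped, with its knob at (255,243). The medium jar is at (238,136), small at (128,110) and large at (342,225). I'll fit projected rim circles to the image edges in all the cameras to get better centres.

```bash
cat >> h.py <<'E'
def circfit(p,x0,y0,z,radii,s=None,R=.012):
    g=cv2.GaussianBlur(cv2.cvtColor(p["image"],cv2.COLOR_BGR2GRAY).astype(np.float32),(0,0),1)
    G=np.hypot(cv2.Sobel(g,cv2.CV_32F,1,0),cv2.Sobel(g,cv2.CV_32F,0,1));G=np.minimum(G,150)
    f,Rm,t=cam(p,s);a=np.linspace(0,2*np.pi,120,endpoint=False)
    def sc(x,y):
        v=0
        for r in radii:
            q=Rm@np.array([x+r*np.cos(a),y+r*np.sin(a),a*0+z])+t[:,None]
            u=(p["cx"]+f*q[0]/q[2]).astype(np.float32);w=(p["cy"]+f*q[1]/q[2]).astype(np.float32)
            v+=cv2.remap(G,u[None],w[None],cv2.INTER_LINEAR).mean()
        return v
    best=max((sc(x0+i,y0+j),x0+i,y0+j) for i in np.arange(-R,R+1e-6,.001) for j in np.arange(-R,R+1e-6,.001))
    return [round(float(v),4) for v in best]
RIM={"small":(.022,.017),"medium":(.027,.022),"large":(.032,.027),"xl":(.037,.032)}
JP={"small":(.470,-.415),"medium":(.497,-.297),"large":(.599,-.181),"xl":(.614,-.283)}
LP={"small":(.464,.002),"medium":(.463,.111),"large":(.458,-.184)}
E
python3 - <<'E'
from h import *
s=read_state();w=grab_frame("wrist")
for n in["scene","side"]:
    p=grab_frame(n)
    for k in RIM: print(n,k,circfit(p,*JP[k],.056,RIM[k]))
for k in["small","medium","large"]: print("wrist",k,circfit(w,*JP[k],.056,RIM[k],s))
print("wrist lid large",circfit(w,*LP["large"],.015,(.032,),s))
c=s["tcp_pos"];print("held rel",np.array(circfit(w,c[0],c[1],c[2]-.030,(.037,),s))[1:]-c[:2])
E
```

```text
scene small [220.5618, 0.474, -0.409]
scene medium [224.6015, 0.501, -0.292]
scene large [225.4807, 0.591, -0.187]
scene xl [218.9417, 0.621, -0.274]
side small [246.8388, 0.47, -0.421]
side medium [204.4538, 0.498, -0.297]
side large [157.3975, 0.6, -0.18]
side xl [180.4805, 0.614, -0.282]
wrist small [287.0138, 0.471, -0.414]
wrist medium [281.8634, 0.498, -0.297]
wrist large [187.2339, 0.601, -0.178]
wrist lid large [142.9097, 0.459, -0.184]
held rel [9.54353371e-04 4.98236133e-05]
```

Call:
carry_out([
  [-20,-1,0],
  [-45,-2,0],
  [-71,-2,15],
  [-71,-2,45],
  [-71,-2,80],
  [-71,-2,105],
  [-71,-2,120],
  [-71,-2,126],
  [-71,-2,126],
  [-71,-2,126],
], twist=[0,0,0,0,0,0,0,0,0,0], grip=[0.1,0.1,0.1,0.1,0.1,0.1,0.1,0.1,0.1,0.1])

```text
time: 7.88
tcp_pos: [0.6138, -0.2828, 0.1142]
tool_rot: [-0.0, 3.14, -0.001]
contact_force: [0.2, -0.2, -0.5]
finger_gap: 0.192
```

```bash
cat >> h.py <<'E'
def crops(name,X,w=45):
    o=[]
    for n in["scene","side"]:
        p=grab_frame(n);u,v=map(int,proj(p,X));u=max(u,w);v=max(v,w)
        o.append(cv2.resize(p["image"][v-w:v+w,u-w:u+w],(400,400),interpolation=cv2.INTER_CUBIC))
    cv2.imwrite(name,np.hstack(o))
E
python3 - <<'E'
from h import *
s=read_state();print(s["tcp_pos"],s["contact_force"]);crops("pics/c1.png",[*s["tcp_pos"][:2],.07])
E
```

```text
[ 0.61375181 -0.2828195   0.11415857] [ 0.15230091 -0.21330863 -0.46092758]
```

View pics/c1.png

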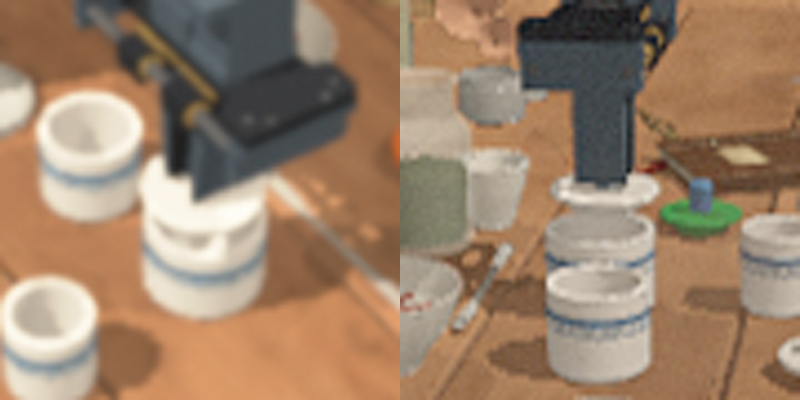

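The crops show the XL lid right over the XL jar. It is about 2 mm toward -x (side crop: disc centre 607, rim centre 602), so I'll correct that and lower.

Call:
carry_out([
  [-2,0,4],
  [-2,0,8],
  [-2,0,12],
  [-2,0,15],
  [-2,0,18],
  [-2,0,20],
  [-2,0,22],
  [-2,0,22],
  [-2,0,22],
  [-2,0,22],
], twist=[0,0,0,0,0,0,0,0,0,0], grip=[0.1,0.1,0.1,0.1,0.1,0.1,0.1,0.1,0.1,0.1])

```text
time: 8.82
tcp_pos: [0.6153, -0.2824, 0.091]
tool_rot: [-0.0, 3.141, -0.0]
contact_force: [0.8, 1.3, 0.5]
finger_gap: 0.194
```

Call:
carry_out([
  [0,0,0],
  [0,0,0],
  [0,0,0],
  [0,0,0],
  [0,0,0],
  [0,0,-5],
  [0,0,-25],
  [0,0,-50],
  [0,0,-90],
  [0,0,-130],
], twist=[0,0,0,0,0,0,0,0,0,0], grip=[0.5,0.5,0.5,0.5,0.5,0.5,0.5,0.5,0.5,0.5])

```text
time: 9.65
tcp_pos: [0.6144, -0.2821, 0.2219]
tool_rot: [0.0, -3.14, -0.001]
contact_force: [0.3, -0.9, 0.0]
finger_gap: 0.496
```

Call:
carry_out([
  [40,0,0],
  [80,0,0],
  [100,20,0],
  [120,50,0],
  [140,80,0],
  [155,98,0],
  [155,98,0],
  [155,98,0],
  [155,98,0],
  [155,98,0],
], twist=[0,0,0,0,0,0,0,0,0,0], grip=[0.5,0.5,0.5,0.5,0.5,0.5,0.5,0.5,0.5,0.5])

```text
time: 10.48
tcp_pos: [0.4608, -0.1852, 0.2213]
tool_rot: [0.0, 3.141, -0.001]
contact_force: [0.0, -1.4, 0.7]
finger_gap: 0.497
```

```bash
python3 - <<'E'
from h import *
s=read_state();print(s["tcp_pos"],s["time"]);crops("pics/c2.png",[.614,-.282,.06])
w=grab_frame("wrist")
print(circfit(w,*LP["large"],.015,(.032,),s),discs(w,s))
E
```

```text
[ 0.46084672 -0.18519924  0.22125983] 10.4833
[147.0975, 0.458, -0.184] [(261.05645751953125, 297.5063781738281, array([ 0.6315, -0.1762]), np.float64(71.9), np.float64(59.7)), (42.78181457519531, 277.8121643066406, array([ 0.6023, -0.4599]), np.float64(122.0), np.float64(22.7)), (241.46543884277344, 279.17889404296875, array([ 0.604 , -0.2018]), np.float64(213.4), np.float64(64.3)), (260.0244445800781, 261.39337158203125, array([ 0.5782, -0.1778]), np.float64(50.4), np.float64(22.6)), (495.348876953125, 254.6172637939453, array([0.5684, 0.12  ]), np.float64(82.9), np.float64(55.4)), (154.81784057617188, 207.87722778320312, array([ 0.5061, -0.3057]), np.float64(77.4), np.float64(63.2)), (48.098297119140625, 184.5369873046875, array([ 0.4769, -0.4297]), np.float64(83.0), np.float64(53.6)), (412.8477478027344, 174.2742156982422, array([0.4642, 0.0007]), np.float64(46.1), np.float64(41.3)), (505.11920166015625, 173.21597290039062, array([0.4629, 0.1085]), np.float64(59.1), np.float64(48.4)), (255.43463134765625, 168.99208068847656, array([ 0.458 , -0.1839]), np.float64(63.7), np.float64(62.6))]
```

View pics/c2.png

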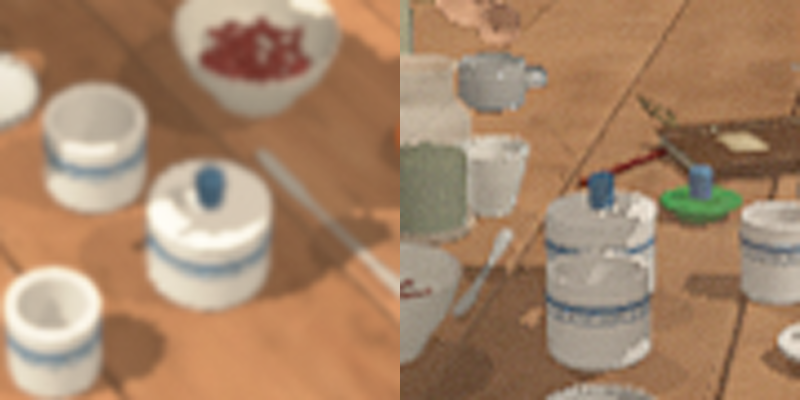

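The XL lid lies flat on its jar. Next is the large lid.

Call:
carry_out([
  [2,1,35],
  [2,1,70],
  [2,1,105],
  [2,1,140],
  [2,1,160],
  [2,1,171],
  [2,1,177],
  [2,1,177],
  [2,1,177],
  [2,1,177],
], twist=[0,0,0,0,0,0,0,0,0,0], grip=[0.5,0.5,0.5,0.5,0.5,0.5,0.5,0.5,0.5,0.5])

```text
time: 11.47
tcp_pos: [0.4589, -0.1839, 0.0452]
tool_rot: [-0.0, 3.14, -0.001]
contact_force: [-0.1, 0.3, -0.3]
finger_gap: 0.5
```

Call:
carry_out([
  [0,0,0],
  [0,0,0],
  [0,0,0],
  [0,0,0],
  [0,0,0],
  [0,0,0],
  [0,0,-15],
  [0,0,-40],
  [0,0,-80],
  [0,0,-115],
], twist=[0,0,0,0,0,0,0,0,0,0], grip=[0.1,0.1,0.1,0.1,0.1,0.1,0.1,0.1,0.1,0.1])

```text
time: 12.3
tcp_pos: [0.4575, -0.1832, 0.1601]
tool_rot: [0.0, -3.14, -0.001]
contact_force: [0.6, -0.6, -0.3]
finger_gap: 0.192
```

```bash
python3 - <<'E'
from h import *
s=read_state();w=grab_frame("wrist");c=s["tcp_pos"];print(c,s["finger_gap"],circfit(w,*JP["large"],.056,RIM["large"],s))
print("held rel",np.array(circfit(w,c[0],c[1],c[2]-.030,(.032,),s))[1:]-c[:2])
print(circfit(w,*JP["medium"],.056,RIM["medium"],s))
E
```

```text
[ 0.45747022 -0.18322867  0.16009984] 0.19179585474130406 [82.1788, 0.587, -0.177]
held rel [2.97835330e-05 2.86666276e-05]
[128.2336, 0.5, -0.3]
```

Call:
carry_out([
  [-35,1,0],
  [-70,2,0],
  [-105,3,0],
  [-130,3,0],
  [-142,3,10],
  [-142,3,25],
  [-142,3,38],
  [-142,3,46],
  [-142,3,46],
  [-142,3,46],
], twist=[0,0,0,0,0,0,0,0,0,0], grip=[0.1,0.1,0.1,0.1,0.1,0.1,0.1,0.1,0.1,0.1])

```text
time: 13.18
tcp_pos: [0.5994, -0.1804, 0.1126]
tool_rot: [-0.0, -3.14, -0.001]
contact_force: [-0.2, 0.5, -0.6]
finger_gap: 0.194
```

```bash
python3 - <<'E'
from h import *
s=read_state();print(s["tcp_pos"],s["contact_force"]);crops("pics/c3.png",[*s["tcp_pos"][:2],.07],32)
E
```

```text
[ 0.59940253 -0.18044478  0.11256063] [-0.15196227  0.47614066 -0.60841642]
```

View pics/c3.png

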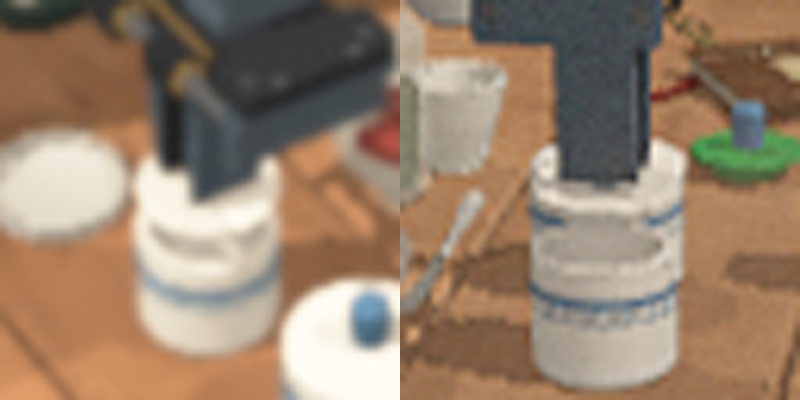

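The large lid is well centred over its jar, so I'll lower it.

Call:
carry_out([
  [0,0,4],
  [0,0,8],
  [0,0,12],
  [0,0,15],
  [0,0,18],
  [0,0,20],
  [0,0,22],
  [0,0,22],
  [0,0,22],
  [0,0,22],
], twist=[0,0,0,0,0,0,0,0,0,0], grip=[0.1,0.1,0.1,0.1,0.1,0.1,0.1,0.1,0.1,0.1])

```text
time: 14.12
tcp_pos: [0.6002, -0.1804, 0.091]
tool_rot: [-0.0, 3.141, 0.0]
contact_force: [-0.8, 1.7, 0.4]
finger_gap: 0.191
```

Call:
carry_out([
  [0,0,0],
  [0,0,0],
  [0,0,0],
  [0,0,0],
  [0,0,0],
  [0,0,-5],
  [0,0,-25],
  [0,0,-50],
  [0,0,-90],
  [0,0,-130],
], twist=[0,0,0,0,0,0,0,0,0,0], grip=[0.5,0.5,0.5,0.5,0.5,0.5,0.5,0.5,0.5,0.5])

```text
time: 14.95
tcp_pos: [0.5993, -0.1802, 0.222]
tool_rot: [0.0, -3.14, -0.001]
contact_force: [0.1, 0.0, -0.4]
finger_gap: 0.501
```

Call:
carry_out([
  [35,15,0],
  [65,40,0],
  [95,65,0],
  [120,95,0],
  [137,130,0],
  [137,170,0],
  [137,210,0],
  [137,250,0],
  [137,290,0],
  [137,290,0],
], twist=[0,0,0,0,0,0,0,0,0,0], grip=[0.5,0.5,0.5,0.5,0.5,0.5,0.5,0.5,0.5,0.5])

```text
time: 15.78
tcp_pos: [0.4629, 0.1145, 0.2216]
tool_rot: [-0.007, 3.14, 0.002]
contact_force: [1.3, -0.7, 0.5]
finger_gap: 0.5
```

```bash
python3 - <<'E'
from h import *
s=read_state();print(s["tcp_pos"],s["time"]);crops("pics/c4.png",[.606,-.23,.06])
w=grab_frame("wrist")
for k,r in(("medium",.027),("small",.022)):print(k,circfit(w,*LP[k],.015,(r,),s))
E
```

```text
[0.46287366 0.1145132  0.22164598] 15.7833
medium [148.1802, 0.463, 0.114]
small [143.0223, 0.464, 0.005]
```

View pics/c4.png

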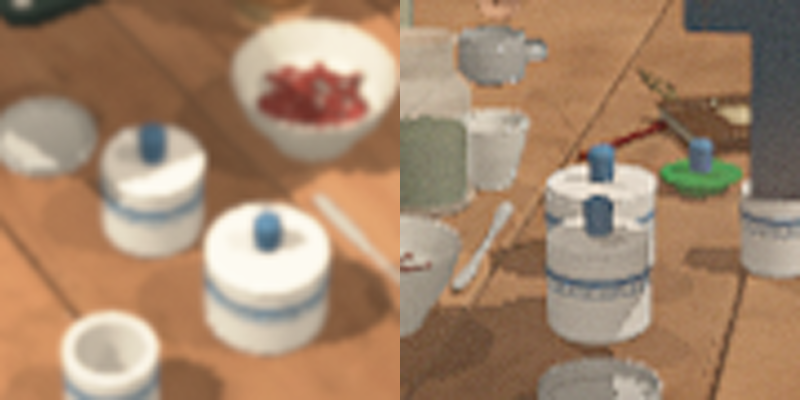

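The large lid is also seated flat. Now the medium lid.

Call:
carry_out([
  [0,1,35],
  [0,1,70],
  [0,1,105],
  [0,1,140],
  [0,1,160],
  [0,1,171],
  [0,1,177],
  [0,1,177],
  [0,1,177],
  [0,1,177],
], twist=[0,0,0,0,0,0,0,0,0,0], grip=[0.5,0.5,0.5,0.5,0.5,0.5,0.5,0.5,0.5,0.5])

```text
time: 16.77
tcp_pos: [0.464, 0.1105, 0.0452]
tool_rot: [0.0, 3.14, 0.001]
contact_force: [0.2, 0.3, -0.4]
finger_gap: 0.5
```

Call:
carry_out([
  [0,0,0],
  [0,0,0],
  [0,0,0],
  [0,0,0],
  [0,0,0],
  [0,0,0],
  [0,0,-15],
  [0,0,-40],
  [0,0,-80],
  [0,0,-115],
], twist=[0,0,0,0,0,0,0,0,0,0], grip=[0.1,0.1,0.1,0.1,0.1,0.1,0.1,0.1,0.1,0.1])

```text
time: 17.6
tcp_pos: [0.4623, 0.1104, 0.1601]
tool_rot: [0.0, -3.14, 0.0]
contact_force: [0.2, 0.1, -0.7]
finger_gap: 0.195
```

```bash
python3 - <<'E'
from h import *
s=read_state();w=grab_frame("wrist");c=s["tcp_pos"];print(c,s["finger_gap"])
print("held rel",np.array(circfit(w,c[0],c[1],c[2]-.030,(.027,),s))[1:]-c[:2])
print("small",circfit(w,*LP["small"],.015,(.022,),s))
E
```

```text
[0.46231306 0.11043813 0.16007046] 0.1945110690376872
held rel [-1.30606891e-05 -3.81252789e-05]
small [109.7765, 0.465, 0.0]
```

Call:
carry_out([
  [-5,-40,0],
  [-10,-80,0],
  [-15,-120,0],
  [-20,-160,0],
  [-25,-200,0],
  [-30,-240,0],
  [-35,-280,0],
  [-35,-320,0],
  [-35,-360,0],
  [-35,-400,0],
], twist=[0,0,0,0,0,0,0,0,0,0], grip=[0.1,0.1,0.1,0.1,0.1,0.1,0.1,0.1,0.1,0.1])

```text
time: 18.48
tcp_pos: [0.4976, -0.2915, 0.1587]
tool_rot: [0.0, -3.141, -0.0]
contact_force: [1.3, 0.4, -1.2]
finger_gap: 0.191
```

Call:
carry_out([
  [0,-4,0],
  [0,-7,0],
  [0,-7,0],
  [0,-7,10],
  [0,-7,25],
  [0,-7,38],
  [0,-7,46],
  [0,-7,46],
  [0,-7,46],
  [0,-7,46],
], twist=[0,0,0,0,0,0,0,0,0,0], grip=[0.1,0.1,0.1,0.1,0.1,0.1,0.1,0.1,0.1,0.1])

```text
time: 19.32
tcp_pos: [0.4984, -0.2964, 0.1133]
tool_rot: [-0.001, 3.141, -0.0]
contact_force: [0.1, 1.1, -1.0]
finger_gap: 0.194
```

```bash
python3 - <<'E'
from h import *
s=read_state();print(s["tcp_pos"],s["contact_force"]);crops("pics/c5.png",[*s["tcp_pos"][:2],.07],32)
E
```

```text
[ 0.49840325 -0.29639823  0.11327168] [ 0.14821827  1.06687794 -0.99073432]
```

View pics/c5.png

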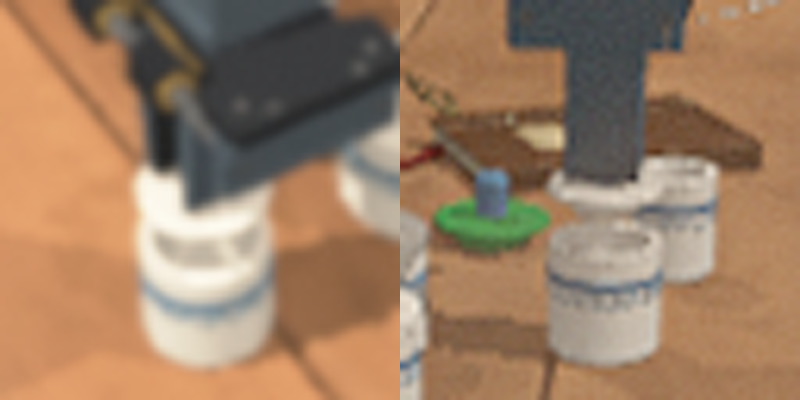

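The medium lid is aligned to within 1 mm in both crops. Lowering and releasing.

Call:
carry_out([
  [0,0,4],
  [0,0,8],
  [0,0,12],
  [0,0,15],
  [0,0,18],
  [0,0,20],
  [0,0,22],
  [0,0,22],
  [0,0,22],
  [0,0,22],
], twist=[0,0,0,0,0,0,0,0,0,0], grip=[0.1,0.1,0.1,0.1,0.1,0.1,0.1,0.1,0.1,0.1])

```text
time: 20.25
tcp_pos: [0.4982, -0.2965, 0.091]
tool_rot: [-0.0, 3.142, -0.0]
contact_force: [0.5, 0.8, -0.4]
finger_gap: 0.19
```

Call:
carry_out([
  [0,0,0],
  [0,0,0],
  [0,0,0],
  [0,0,0],
  [0,0,0],
  [0,0,-5],
  [0,0,-25],
  [0,0,-50],
  [0,0,-90],
  [0,0,-130],
], twist=[0,0,0,0,0,0,0,0,0,0], grip=[0.5,0.5,0.5,0.5,0.5,0.5,0.5,0.5,0.5,0.5])

```text
time: 21.08
tcp_pos: [0.4974, -0.296, 0.222]
tool_rot: [0.0, -3.14, -0.002]
contact_force: [1.1, -0.5, 1.3]
finger_gap: 0.498
```

Call:
carry_out([
  [15,40,0],
  [30,80,0],
  [34,120,0],
  [34,160,0],
  [34,200,0],
  [34,240,0],
  [34,270,0],
  [34,298,0],
  [34,298,0],
  [34,298,0],
], twist=[0,0,0,0,0,0,0,0,0,0], grip=[0.5,0.5,0.5,0.5,0.5,0.5,0.5,0.5,0.5,0.5])

```text
time: 21.92
tcp_pos: [0.464, 0.0025, 0.2213]
tool_rot: [-0.005, 3.141, -0.0]
contact_force: [1.2, -0.1, -0.5]
finger_gap: 0.499
```

```bash
python3 - <<'E'
from h import *
s=read_state();print(s["tcp_pos"],s["time"]);crops("pics/c6.png",[.49,-.34,.06])
w=grab_frame("wrist")
for k,r in(("small",.022),):print(k,circfit(w,*LP[k],.015,(r,),s))
E
```

```text
[0.46400007 0.00248814 0.22128238] 21.9167
small [146.1307, 0.464, 0.002]
```

View pics/c6.png

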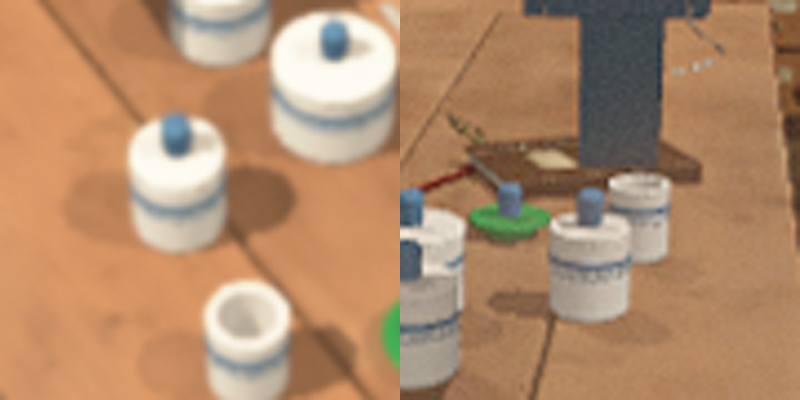

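The medium lid is seated. Last one is the small lid.

Call:
carry_out([
  [0,0,35],
  [0,0,70],
  [0,0,105],
  [0,0,140],
  [0,0,160],
  [0,0,171],
  [0,0,177],
  [0,0,177],
  [0,0,177],
  [0,0,177],
], twist=[0,0,0,0,0,0,0,0,0,0], grip=[0.5,0.5,0.5,0.5,0.5,0.5,0.5,0.5,0.5,0.5])

```text
time: 22.9
tcp_pos: [0.465, 0.0013, 0.0452]
tool_rot: [0.0, 3.14, -0.0]
contact_force: [0.4, -0.8, 0.3]
finger_gap: 0.499
```

Call:
carry_out([
  [0,0,0],
  [0,0,0],
  [0,0,0],
  [0,0,0],
  [0,0,0],
  [0,0,0],
  [0,0,-15],
  [0,0,-40],
  [0,0,-80],
  [0,0,-115],
], twist=[0,0,0,0,0,0,0,0,0,0], grip=[0.1,0.1,0.1,0.1,0.1,0.1,0.1,0.1,0.1,0.1])

```text
time: 23.73
tcp_pos: [0.4633, 0.0015, 0.1601]
tool_rot: [0.0, -3.14, -0.0]
contact_force: [1.1, 0.1, 0.1]
finger_gap: 0.193
```

Call:
carry_out([
  [-1,-40,0],
  [-2,-80,0],
  [-3,-120,0],
  [-4,-160,0],
  [-5,-200,0],
  [-6,-240,0],
  [-6,-280,0],
  [-6,-315,0],
  [-6,-350,0],
  [-6,-350,0],
], twist=[0,0,0,0,0,0,0,0,0,0], grip=[0.1,0.1,0.1,0.1,0.1,0.1,0.1,0.1,0.1,0.1])

```text
time: 24.57
tcp_pos: [0.4703, -0.3535, 0.1592]
tool_rot: [0.004, 3.14, -0.003]
contact_force: [0.0, -0.1, -1.0]
finger_gap: 0.193
```

```bash
python3 - <<'E'
from h import *
s=read_state();w=grab_frame("wrist");c=s["tcp_pos"];print(c,s["finger_gap"])
print("held rel",np.array(circfit(w,c[0],c[1],c[2]-.030,(.022,),s))[1:]-c[:2])
print("small",circfit(w,*JP["small"],.056,RIM["small"],s))
E
```

```text
[ 0.4702834  -0.35354719  0.15920732] 0.1927035098366464
held rel [1.65961052e-05 4.71886198e-05]
small [274.9338, 0.471, -0.413]
```

Call:
carry_out([
  [0,-30,0],
  [0,-55,0],
  [0,-66,0],
  [0,-66,10],
  [0,-66,25],
  [0,-66,38],
  [0,-66,46],
  [0,-66,46],
  [0,-66,46],
  [0,-66,46],
], twist=[0,0,0,0,0,0,0,0,0,0], grip=[0.1,0.1,0.1,0.1,0.1,0.1,0.1,0.1,0.1,0.1])

```text
time: 25.45
tcp_pos: [0.4705, -0.4143, 0.1133]
tool_rot: [-0.001, 3.141, -0.0]
contact_force: [0.3, -1.2, -0.6]
finger_gap: 0.191
```

```bash
python3 - <<'E'
from h import *
s=read_state();print(s["tcp_pos"],s["contact_force"]);crops("pics/c7.png",[*s["tcp_pos"][:2],.07],32)
E
```

```text
[ 0.4704587  -0.41430673  0.11334867] [ 0.31039119 -1.15988754 -0.62054455]
```

View pics/c7.png

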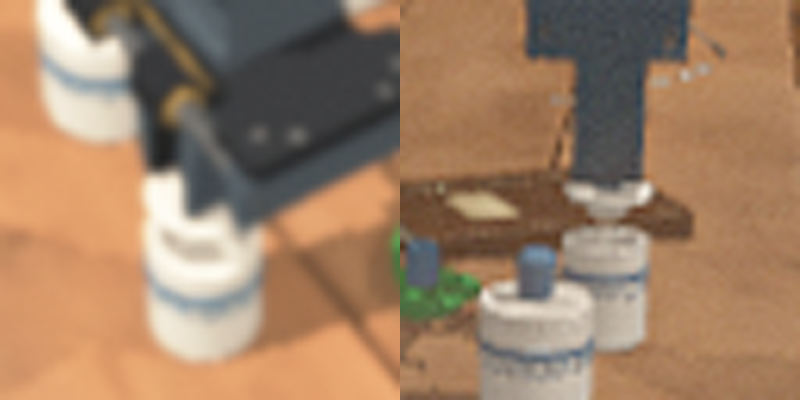

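The small lid is about 1 mm off. I'll shift it 1 mm in +x, lower, release and back away.

Call:
carry_out([
  [-1,0,4],
  [-1,0,8],
  [-1,0,12],
  [-1,0,15],
  [-1,0,18],
  [-1,0,20],
  [-1,0,22],
  [-1,0,22],
  [-1,0,22],
  [-1,0,22],
], twist=[0,0,0,0,0,0,0,0,0,0], grip=[0.1,0.1,0.1,0.1,0.1,0.1,0.1,0.1,0.1,0.1])

```text
time: 26.38
tcp_pos: [0.4712, -0.4146, 0.0911]
tool_rot: [-0.0, 3.141, -0.0]
contact_force: [1.0, -0.9, -0.5]
finger_gap: 0.192
```

Call:
carry_out([
  [0,0,0],
  [0,0,0],
  [0,0,0],
  [0,0,0],
  [0,0,0],
  [0,0,-5],
  [0,0,-25],
  [0,0,-50],
  [0,0,-90],
  [0,0,-130],
], twist=[0,0,0,0,0,0,0,0,0,0], grip=[0.5,0.5,0.5,0.5,0.5,0.5,0.5,0.5,0.5,0.5])

```text
time: 27.22
tcp_pos: [0.4705, -0.4139, 0.222]
tool_rot: [0.0, -3.14, -0.002]
contact_force: [0.7, 0.1, -0.2]
finger_gap: 0.501
```

Call:
carry_out([
  [0,40,-20],
  [0,80,-40],
  [0,120,-60],
  [0,160,-60],
  [0,200,-60],
  [0,240,-60],
  [0,280,-60],
  [0,320,-60],
  [0,340,-60],
  [0,340,-60],
], twist=[0,0,0,0,0,0,0,0,0,0], grip=[0.5,0.5,0.5,0.5,0.5,0.5,0.5,0.5,0.5,0.5])

```text
time: 28.05
tcp_pos: [0.4707, -0.0713, 0.2814]
tool_rot: [-0.005, 3.141, 0.001]
contact_force: [0.2, -0.8, -0.9]
finger_gap: 0.499
```

```bash
python3 - <<'E'
from h import *
s=read_state();print(s["tcp_pos"],s["time"]);crops("pics/c8.png",[.53,-.28,.06],80)
E
```

```text
[ 0.47068256 -0.07131856  0.28139599] 28.05
```

View pics/c8.png

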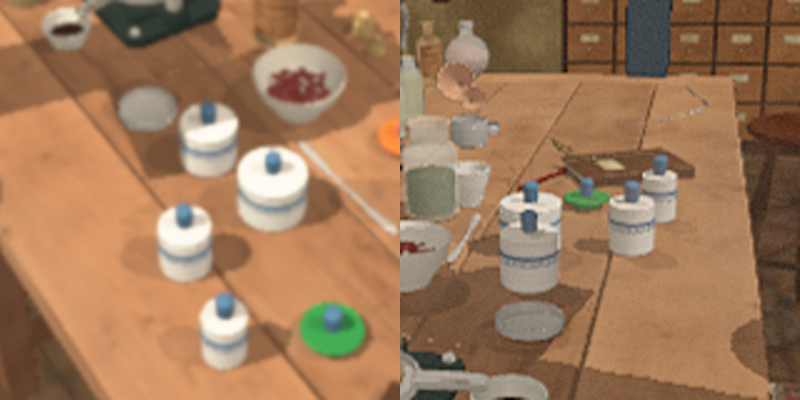

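```bash
python3 - <<'E'
from h import *
crops("pics/c9.png",[.472,-.415,.06],24)
E
```

```text
(no output)
```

View pics/c9.png

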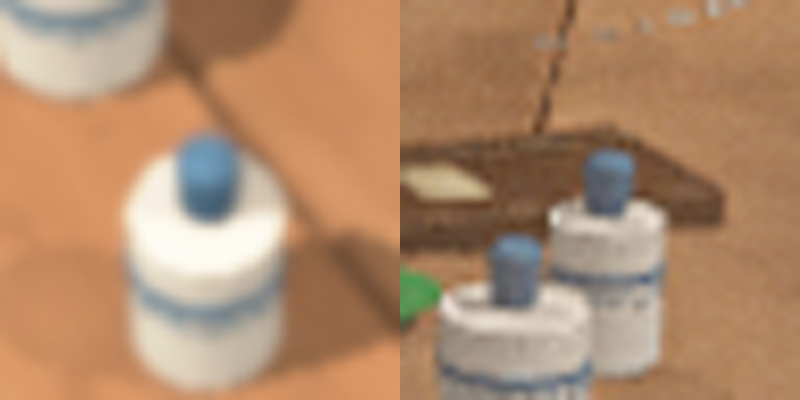

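All four lids sit flat and the small one shows no tilt, so I'm handing in.

```bash
python3 -c "
from bench import order
print(order.finish_job())"
```

```text
the job is handed in; nothing more can be done
None
```

All four jars are closed, each with the blue-knobbed lid of its own size, and the job was handed in at about 28 s of the 96 s allowed. I placed them in the order XL, large, medium, small. The jars were not visibly shifted, and I never reached for the tin lid, the cork or the green and orange look-alikes.

- **Seating:** In the last scene and side crops every lid looked level on its rim with its knob upright. The readings agreed: each lid came down to about 91 mm tool height, where its disc meets the rim.
- **Forces:** The readings taken after each move stayed under 2 N.
- **Disagreements:** Measured positions differed by a few mm between cameras, up to about 10 mm for the scene camera's fit of the XL and large jars. I went by the side and wrist views and checked each lid over its jar before lowering.
- **Not checked:** I did not look at the cork again at the end, because the final crops did not cover it.

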